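# Show the three labels of a shaker to the counter scanner

### The job

Pick up the glass shaker with the yellow, red and blue labels by its wooden knob and hold it upright in the air in front of the counter scanner, level with the middle of its window and with the glass about 5 cm from it. Turn it so that first the yellow label, then the red, then the blue squarely faces the window, each held still for about a second. Then set it down gently and upright in the middle of the black rubber bar mat, let go, and leave the other shaker where it stands.

Things in the scene. Friction and masses are not known exactly. Their poses are not given: they have to be found in the camera images.
- cocoa_shaker: Glass shaker, brown filling, lid fixed: 62 mm across, 115 tall, 0.2 kg. Origin: centre of underside, z up. Glass to z = 85 mm, steel lid to 95, round wooden knob 18 mm across at 95 to 115. Labels 30 x 34 mm round the glass, centred at z = 40: yellow on the -x side, red +y, blue +x, -y bare; a quarter turn counterclockwise from above brings on the next. Starts at yaw -1.6 to 0 rad.
- scanner: White scanner head on a black foot, fixed, 140 mm tall; foot 85 x 90 mm, head 50 x 84 (x, y). Origin: centre of the foot's underside; z up; its black window faces -x, 26 mm from the origin, centre 105 mm above the counter. Holding place: the shaker's axis 105 mm from the origin toward -x, on the centre line, its underside 62 mm above the counter.
- bar_mat: Black ribbed rubber bar mat, 140 x 140 mm, 6 mm thick, fixed flat on the counter. Origin: centre of its underside; its top is 6 mm above the counter.
- spice_shaker: The other, slightly smaller glass shaker, also with brown filling but with no coloured labels: 59 mm diameter, 110 mm tall, wooden knob at the top. Origin: centre of its underside. Not to be moved.
Things that resemble listed ones, but are neither listed nor needed, are in the scene too. What is shaped like the cocoa_shaker but green is not meant.

How it is judged:
On the way, in this order (a step that is already met when the one before it is completed fails the run):
1. the shaker is held upright in front of the scanner with its yellow label square to the window (x of cocoa_shaker in the frame of scanner between -0.125 and -0.085 m and y of cocoa_shaker in the frame of scanner between -0.02 and 0.02 m and z of cocoa_shaker in the frame of scanner between 0.0425 and 0.0825 m and angle between the x axis of cocoa_shaker and the x axis of scanner, either way round below 0.26 rad and angle between cocoa_shaker's own z axis and vertical below 0.26 rad and x of scanner in the frame of cocoa_shaker below -0.05 m), for 0.4 s.
2. the shaker is held upright in front of the scanner with its red label square to the window (x of cocoa_shaker in the frame of scanner between -0.125 and -0.085 m and y of cocoa_shaker in the frame of scanner between -0.02 and 0.02 m and z of cocoa_shaker in the frame of scanner between 0.0425 and 0.0825 m and angle between the y axis of cocoa_shaker and the x axis of scanner, either way round below 0.26 rad and angle between cocoa_shaker's own z axis and vertical below 0.26 rad and y of scanner in the frame of cocoa_shaker above 0.05 m), for 0.4 s.
3. the shaker is held upright in front of the scanner with its blue label square to the window (x of cocoa_shaker in the frame of scanner between -0.125 and -0.085 m and y of cocoa_shaker in the frame of scanner between -0.02 and 0.02 m and z of cocoa_shaker in the frame of scanner between 0.0425 and 0.0825 m and angle between the x axis of cocoa_shaker and the x axis of scanner, either way round below 0.26 rad and angle between cocoa_shaker's own z axis and vertical below 0.26 rad and x of scanner in the frame of cocoa_shaker above 0.05 m), for 0.4 s.
At the end, for the whole second after the job is handed in: The labelled shaker stands upright (within 0.1 rad), still and released on the bar mat, its centre within 45 mm of the mat's centre along each side; the other shaker is within 30 mm of its start. Presenting: within 20 mm of the holding place, 15 degrees of square and upright, for 0.4 s each (x of cocoa_shaker in the frame of bar_mat between -0.045 and 0.045 m and y of cocoa_shaker in the frame of bar_mat between -0.045 and 0.045 m and height (world z) of cocoa_shaker between 0.002 and 0.012 m and angle between cocoa_shaker's own z axis and vertical below 0.1 rad and linear speed of cocoa_shaker below 0.02 m/s and contact force between cocoa_shaker and the fingers below 0.1 N and distance of spice_shaker from where it was at the start of the episode below 0.03 m); the robot touches nothing.
It fails at once if the other shaker is pushed away (distance of spice_shaker from where it was at the start of the episode above 0.03 m).
It fails at once if the shaker is slammed down on the mat (contact force between cocoa_shaker and bar_mat above 35 N).
It also fails if it takes over 48 s, if anything falls off the work surface, if the arm or the gripper's body presses on something with over 40 N, if the wrist force passes 120 N, or if a joint passes its speed limit or range.

### The arm

A 7-joint arm with a two-finger parallel gripper is mounted at the origin on a cart in front of the work surface, level with it; the furniture and walls round the work are solid. World frame = base frame: x ahead of the robot, y to its left, z up, the work surface at z = 0. Lengths are in m, angles in rad, forces in N, time in s.
With the tool pointing down it reaches from about 0.35 to 0.9 m from the base axis. Payload 19.9 kg.
Tool frame: the origin (TCP) lies where the fingers leave the gripper's body, on its centre line; the fingertips stand 73 mm ahead of it and the grasp point (between the pads) lies 54 mm ahead of it; z points along the fingers, y is the line along which they close (so a half turn about z gives the same grasp; the last joint's range is limited). The gripper opens to 85 mm and grips with 20 to 120 N. Pads are 22 mm wide; open, the fingers measure 114 mm over their backs; the gripper's body (76 mm by 85 mm) begins 54 mm behind the grasp point. The pads swing forward as they close: fully open they stand 13 mm farther back than shut.
Start: joints at [-1.339, 0.417, -0.01, 1.614, 0.005, 1.111, -0.053], TCP at [0.168, 0.602, 0.304] pointing down, gripper open.
Joint ranges: [-2.81, 2.81], [-0.39, 2.02], [-1.27, 1.25], [0.06, 2.57], [-1.19, 4.33], [0.19, 2], [-2.82, 2.82]. Speed limits (rad/s): [1.89, 1.89, 2.39, 2.39, 3.01, 3.01, 3.01].

### API

Orientations are given as a unit quaternion [x, y, z, w].
In Python, from bench import env, imaging gives the robot as it stands.
- The arm moves only by the shell command python3 -m pendant 'ROWS' [FORCE]. ROWS is a JSON object of lists of equal length, an entry for each row: "dp": the shift along the tool's x, y, z in units of 0.025 m (1.0 is 0.025 m), a list of three; "dr": the turn, a rotation vector about the tool's x, y, z in units of 120 degrees (1.0 is 120 degrees), a list of three; "claw": the closure, from -1 (fully open) to 1 (shut). In form: {"dp": [[dx, dy, dz], ...], "dr": [[ax, ay, az], ...], "claw": [claw, ...]}. A call has exactly 10 rows; each row shifts and turns the commanded pose from where the row before left it, along the tool's axes as they then stand; what a row does not reach is not made up. A row lasts 1/10 s, in which the tool goes at most 50 mm and 8.59 degrees, less where a joint would pass 70% of its speed; a pose out of reach is approached as far as the arm can. A call with a number of a shift or a turn outside -1 to 1 is refused whole. A call with a gripper value outside its range is refused whole. The fingers move at their own pace and stop on an object; FORCE is the grip in N (left out, the last holds). Time passes only in rows, so rows that do not move let the fingers close, or fill a call up. It gives the time, the measured TCP pose, the force, the opening and the grip force at its end, in the units of the state.
- env.sense(): the state, without advancing time (a new reading comes with each control period).
- imaging.get_image(name): name is "scene" or "top"; returns the picture (400x640x3 uint8, blue, green, red); there is no depth.
- imaging.get_calibration(name): a dict with "vertical_fov" (degrees; the focal length in pixels is half the picture's height over the tangent of half this angle, whatever the lens; pixels are square), "cx", "cy" (the principal point, pixels), "k1" (the pictures are not rectified: a ray, as slopes to the right and down, at radius r is drawn at 1 + k1 r^2 times it, then the intrinsics apply), "extrinsics" (4x4, takes a point from world to camera coordinates). Camera axes: x right, y down, z forward; pixel columns grow to the right and rows downward; lengths in m; the calibration is good to about 2 mm. A picture is of the moment at which its call begins. get_calibration takes no time and is no camera call.
- env.finish_job(): hands the job in; it is judged then, once.
The state is a dict: "t": time; "q": joint angles; "qd": joint speeds; "effort": joint torques, N m; "tool_pos": TCP position; "eef_rot": TCP orientation; "force": force on the tool from outside, world axes, zero at the start; "moment": the same for the moment, N m; "grip_width": finger opening in m; "grasp_force": force on a finger pad.
Only numpy, scipy, OpenCV 4.12 (cv2) and the standard library are available. Lean on these libraries where they do the work, as an engineer would, in place of code of your own. Each camera call takes 0.05 s, during which the arm holds its last target. There are 200 camera calls.

## Working session

There is one attempt and no reset: what is moved stays moved. The work goes in short steps, Python scripts to look and compute and a shell command to move; the robot and the scene stay as the last step left them, time stands still between calls to the robot, and variables do not carry over. Pictures are saved under pics/ and viewed, at most 10 in all, crops included, and the job is handed in when it is done.

```bash
ls; mkdir -p pics
python3 - <<'E'
from bench import env, imaging
import cv2
for n in("scene","top"):
    cv2.imwrite(f"pics/{n}0.png",imaging.get_image(n)); print(n,imaging.get_calibration(n))
print(env.sense())
E
```

```text
pics
scene {'vertical_fov': 54.3568964119621, 'cx': 316.3686786400304, 'cy': 201.94143197708965, 'k1': -0.023461384284187793, 'extrinsics': array([[ 0.42194616, -0.90661396,  0.00354579, -0.25393934],
       [-0.77310036, -0.36184518, -0.5209452 ,  0.46942462],
       [ 0.47357922,  0.21706957, -0.85358276,  0.61828402],
       [ 0.        ,  0.        ,  0.        ,  1.        ]])}
top {'vertical_fov': 47.585641227063526, 'cx': 321.52874548224196, 'cy': 207.81459865269167, 'k1': 0.04319753159673885, 'extrinsics': array([[ 0.00619152, -0.99938156,  0.03461447, -0.00809008],
       [-0.9942051 , -0.00986708, -0.10704603,  0.5925805 ],
       [ 0.10732137, -0.03375111, -0.99365134,  0.89629762],
       [ 0.        ,  0.        ,  0.        ,  1.        ]])}
{'t': 0.1, 'q': array([-1.33946263,  0.41792386, -0.01028623,  1.61408289,  0.00470959,
        1.11071932, -0.05302904]), 'qd': array([ 7.81459377e-04, -1.28773793e-03,  5.86388709e-04, -3.30602651e-03,
        2.58135619e-04,  7.53012941e-05, -3.42270250e-04]), 'effort': array([ 3.16660815e-03, -8.65813208e+01,  6.79294299e-01, -4.35637057e+01,
        1.90082495e-02,  4.96989363e-03,  1.27231042e-04]), 'tool_pos': array([0.16836645, 0.60166259, 0.30332996]), 'eef_rot': array([ 1.36010086e-01,  9.90707297e-01, -5.54584787e-04, -2.48846145e-05]), 'force': array([-0.02428396,  0.03504605,  0.02622534]), 'moment': array([ 0.0082206 , -0.02081335, -0.03683947]), 'grasp_force': 0.0, 'grip_width': 0.0850438000571804}
```

View pics/scene0.png

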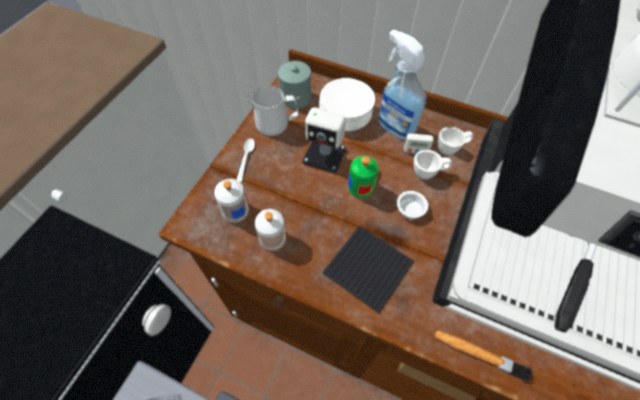

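View pics/top0.png

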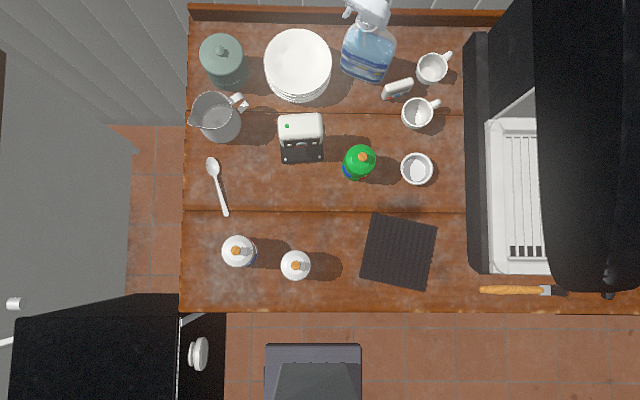

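The scene view shows the labelled shaker at about (232,200), with the blue label at (238,212). The spice shaker is at (270,229), the scanner at (325,135), the mat at (368,268), and a green decoy at (363,177). In the top view the labelled shaker is at (238,250), spice at (296,265), scanner at (302,138) and mat at (399,251).

```bash
cat > h.py <<'E'
import numpy as np, cv2
from bench import env, imaging
def cal(n):
    c=imaging.get_calibration(n); f=200/np.tan(np.radians(c["vertical_fov"])/2); return c,f
def ray(n,uv):
    c,f=cal(n); d=np.array([(uv[0]-c["cx"])/f,(uv[1]-c["cy"])/f]); s=d.copy()
    for _ in range(20): s=d/(1+c["k1"]*(s@s))
    E=c["extrinsics"]; R=E[:3,:3]; return -R.T@E[:3,3], R.T@np.array([*s,1])
def plane(n,uv,z):
    o,d=ray(n,uv); return (o+d*(z-o[2])/d[2])[:2]
def tri(a,b):
    (o1,d1),(o2,d2)=ray("scene",a),ray("top",b)
    t=np.linalg.lstsq(np.c_[d1,-d2],o2-o1,rcond=None)[0]; p,q=o1+t[0]*d1,o2+t[1]*d2
    return (p+q)/2,np.linalg.norm(p-q)
def proj(n,P):
    c,f=cal(n); X=c["extrinsics"]@np.array([*P,1]); s=X[:2]/X[2]; s=s*(1+c["k1"]*(s@s)); return s*f+[c["cx"],c["cy"]]
E
python3 - <<'E'
from h import *
S=cv2.imread("pics/scene0.png");T=cv2.imread("pics/top0.png")
def blob(I,name,lo,hi,box):
    x0,y0,x1,y1=box; m=cv2.inRange(cv2.cvtColor(I[y0:y1,x0:x1],cv2.COLOR_BGR2HSV),lo,hi)
    n,l,s,c=cv2.connectedComponentsWithStats(m); i=1+s[1:,4].argmax(); r=c[i]+[x0,y0]; print(name,s[i],r.round(1)); return r
o=((8,130,140),(22,255,255))
ks=blob(S,"cocoa knob S",*o,(218,174,242,193));kt=blob(T,"cocoa knob T",*o,(226,238,252,262)); print(tri(ks,kt), plane("top",kt,.105),plane("scene",ks,.105))
ks=blob(S,"spice S",*o,(258,206,280,222));kt=blob(T,"spice T",*o,(284,254,308,276)); print(tri(ks,kt))
b=((100,140,60),(130,255,255))
bs=blob(S,"blue S",*b,(218,195,255,225)); print("blue",plane("scene",bs,.04))
m=cv2.inRange(cv2.cvtColor(T,cv2.COLOR_BGR2HSV),(0,0,0),(179,120,75)); m[:,:350]=0;m[:,445:]=0;m[:205]=0;m[300:]=0
c=max(cv2.findContours(m,0,2)[0],key=cv2.contourArea); r=cv2.minAreaRect(c); print(r); P=np.array([plane("top",p,.006) for p in cv2.boxPoints(r)]); print("mat",P,P.mean(0))
up=lambda I,b,k:cv2.resize(I[b[1]:b[3],b[0]:b[2]],None,fx=k,fy=k,interpolation=cv2.INTER_CUBIC)
A=up(T,(265,100,345,170),5);B=up(T,(220,235,320,285),4);C=up(S,(295,95,360,175),4.5);D=up(S,(205,170,295,255),4.5)
cv2.imwrite("pics/a.png",np.vstack([np.hstack([A,np.zeros((350,400,3),np.uint8)]),np.hstack([B,np.zeros((200,400,3),np.uint8)])]))
W=np.zeros((400,800,3),np.uint8);W[:C.shape[0],:C.shape[1]]=C;W[:D.shape[0],300:300+D.shape[1]]=D;cv2.imwrite("pics/b.png",W)
E
```

```text
cocoa knob S [ 6  8  6  6 28] [226.8 184.5]
cocoa knob T [ 5  9  9  8 61] [235.2 250.4]
(array([0.50401861, 0.1571688 , 0.11233492]), np.float64(0.0004770147053388969)) [0.50396725 0.1584861 ] [0.50777998 0.16086995]
spice S [ 8  7  6  7 32] [268.3 215.9]
spice T [ 7  7  9  9 59] [295.3 265.1]
(array([0.47764103, 0.04688162, 0.10704371]), np.float64(0.0007613669911361767))
blue S [14 12 12 11 85] [237.8 212.8]
blue [0.48687411 0.13468909]
((398.21392822265625, 251.41607666015625), (67.55262756347656, 66.490478515625), 12.26477336883545)
mat [[ 0.45248996 -0.08104628]
 [ 0.58813543 -0.111327  ]
 [ 0.55910407 -0.25063733]
 [ 0.42404538 -0.21801328]] [ 0.50594371 -0.16525597]
```

View pics/a.png

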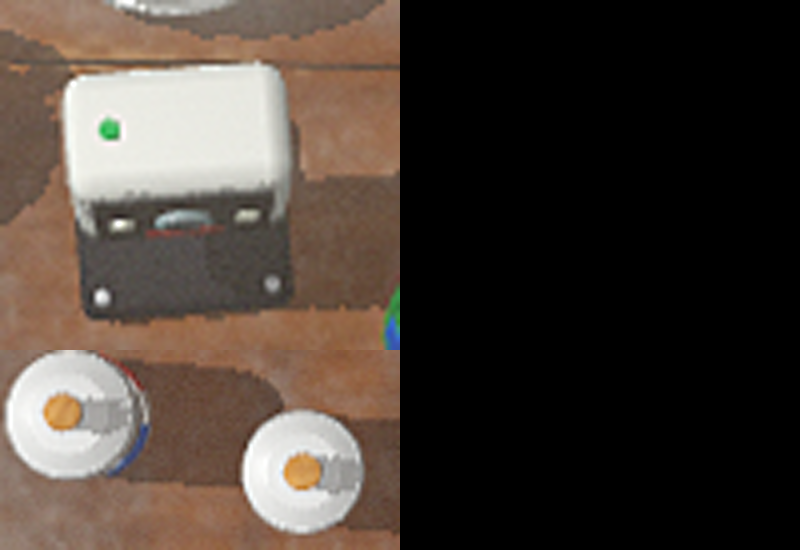

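View pics/b.png

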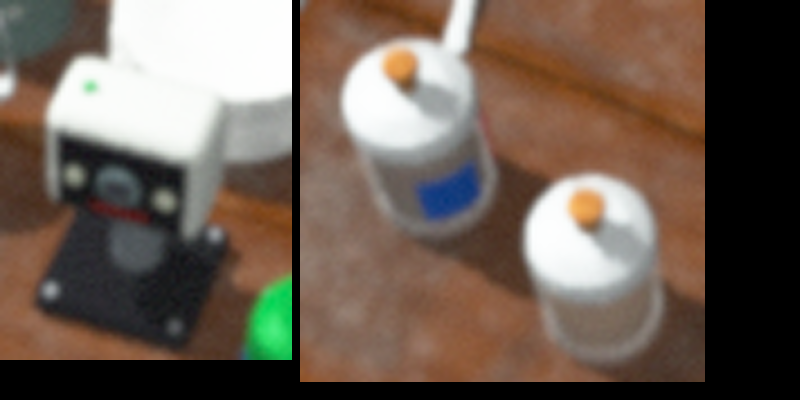

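Run:
```python
from h import *
A=lambda x,y:(265+x/5-.4,100+y/5-.4); D=lambda x,y:(205+(x-300)/4.5-.4,170+y/4.5-.4); C=lambda x,y:(295+x/4.5-.4,95+y/4.5-.4)
c=np.array([.505,.158])
for n,p in(("L",(421,203)),("R",(481,181)),("C",(450,193)),("bare-left-bottom",(425,221)),("rb",(483,198))):
    z=.023 if 'b' in n else .04; w=plane("scene",D(*p),z)-c; print(n,w,np.degrees(np.arctan2(w[1],w[0])),np.hypot(*w))
for h in (.005,.01):print("foot",h,plane("top",A(84,318),h),plane("top",A(293,303),h),"screws",plane("top",A(102,297),h),plane("top",A(272,284),h))
print("head",[plane("top",A(*p),.14).round(3) for p in((66,72),(285,62),(70,198),(286,186))])
print("scrS",tri(C(50,290),A(102,297)),tri(C(175,327),A(272,284)))
print("window edge S", plane("scene",C(60,135),.12),plane("scene",C(188,160),.12))
print("window low S", plane("scene",C(58,188),.09),plane("scene",C(185,235),.09))
print("lenses",tri(C(74,176),A(122,225)),tri(C(165,201),A(248,215)))
```

```text
L [-0.02809357 -0.01352823] -154.28722925601627 0.031181111792674167
R [-0.0052591  -0.03344549] -98.936245107742 0.03385644277598924
C [-0.01740156 -0.02330139] -126.75249344054414 0.02908210884119694
bare-left-bottom [-0.02899094 -0.01273874] -156.27910483410008 0.03166622985582911
rb [-0.00575505 -0.03186461] -100.23779862466623 0.03238015208459924
foot 0.005 [0.68984374 0.08149739] [ 0.6975536  -0.00716146] screws [0.69900716 0.07401329] [0.70565927 0.00184093]
foot 0.01 [0.68880701 0.0812157 ] [ 0.69647625 -0.0069762 ] screws [0.69792216 0.07377101] [0.70453923 0.00197878]
head [array([0.754, 0.082]), array([0.759, 0.001]), array([0.706, 0.08 ]), array([0.712, 0.001])]
scrS (array([0.69652611, 0.07314989, 0.01726707]), np.float64(0.0006463034861767979)) (array([0.70322508, 0.0019897 , 0.01633686]), np.float64(0.0003855919020092617))
window edge S [0.71547348 0.07418023] [0.72743793 0.01001595]
window low S [0.70725583 0.07186334] [0.70653418 0.00106094]
lenses (array([0.7050839 , 0.06180493, 0.10618625]), np.float64(0.00024342183666229786)) (array([0.70964717, 0.01398703, 0.10614684]), np.float64(3.144136459730987e-05))
```

```bash
R='{"dp":[[-0.88,-0.67,0],[-0.88,-0.67,0],[-0.88,-0.67,0],[-0.88,-0.67,0],[-0.88,-0.67,0],[-0.88,-0.67,0],[-0.88,-0.67,0],[-0.88,-0.67,0],[-0.88,-0.67,0],[-0.88,-0.67,0]],"dr":[[0,0,0],[0,0,0],[0,0,0],[0,0,0],[0,0,0],[0,0,0],[0,0,0],[0,0,0],[0,0,0],[0,0,0]],"claw":[-1,-1,-1,-1,-1,-1,-1,-1,-1,-1]}'; echo skip >/dev/null
python3 -m pendant '{"dp":[[-0.88,-0.67,0],[-0.88,-0.67,0],[-0.88,-0.67,0],[-0.88,-0.67,0],[-0.88,-0.67,0],[-0.88,-0.67,0],[-0.88,-0.67,0],[-0.88,-0.67,0],[-0.88,-0.67,0],[-0.88,-0.67,0]],"dr":[[0,0,0],[0,0,0],[0,0,0],[0,0,0],[0,0,0],[0,0,0],[0,0,0],[0,0,0],[0,0,0],[0,0,0]],"claw":[-1,-1,-1,-1,-1,-1,-1,-1,-1,-1]}' 40
```

```text
t: 1.1
tool_pos: [0.3356, 0.3802, 0.3037]
eef_rot: [0.136, 0.991, -0.0, -0.0]
force: [0.3, 0.9, 0.5]
grip_width: 0.0853
grasp_force: 0.0
```

```bash
python3 -m pendant '{"dp":[[-0.89,-0.67,0],[-0.89,-0.67,0],[-0.89,-0.67,0],[-0.89,-0.67,0],[-0.89,-0.67,0],[-0.89,-0.67,0],[-0.89,-0.67,0],[-0.89,-0.67,0],[-0.89,-0.67,0],[-0.89,-0.67,0]],"dr":[[0,0,0],[0,0,0],[0,0,0],[0,0,0],[0,0,0],[0,0,0],[0,0,0],[0,0,0],[0,0,0],[0,0,0]],"claw":[-1,-1,-1,-1,-1,-1,-1,-1,-1,-1]}' 40
python3 -m pendant '{"dp":[[0,0,0.3],[0,0,0.3],[0,0,0.3],[0,0,0.3],[0,0,0.3],[0,0,0.3],[0,0,0.3],[0,0,0.3],[0,0,0.3],[0,0,0]],"dr":[[0,0,0.07],[0,0,0.07],[0,0,0.07],[0,0,0.07],[0,0,0.07],[0,0,0.07],[0,0,0.07],[0,0,0.07],[0,0,0.07],[0,0,0.07]],"claw":[-1,-1,-1,-1,-1,-1,-1,-1,-1,-1]}'
python3 - <<'E'
from h import *
s=env.sense();print(s["q"].round(2),s["tool_pos"],s["eef_rot"].round(3))
S=imaging.get_image("scene");T=imaging.get_image("top")
up=lambda I,b,k:cv2.resize(I[b[1]:b[3],b[0]:b[2]],None,fx=k,fy=k,interpolation=cv2.INTER_CUBIC)
W=np.zeros((400,800,3),np.uint8);W[:,:400]=up(S,(190,140,290,240),4);W[:,400:]=up(T,(190,200,290,300),4);cv2.imwrite("pics/c.png",W)
E
```

```text
t: 2.1
tool_pos: [0.5047, 0.159, 0.3037]
eef_rot: [0.136, 0.991, -0.0, -0.0]
force: [0.3, 0.2, 0.1]
grip_width: 0.0855
grasp_force: 0.0
t: 3.1
tool_pos: [0.5038, 0.1599, 0.2354]
eef_rot: [0.766, 0.643, -0.001, -0.0]
force: [-0.2, 0.4, 0.9]
grip_width: 0.0853
grasp_force: 0.0
[-0.81  0.36  0.54  1.93 -0.23  0.91 -0.33] [0.50377546 0.15991022 0.23536592] [ 0.766  0.643 -0.001 -0.   ]
```

View pics/c.png

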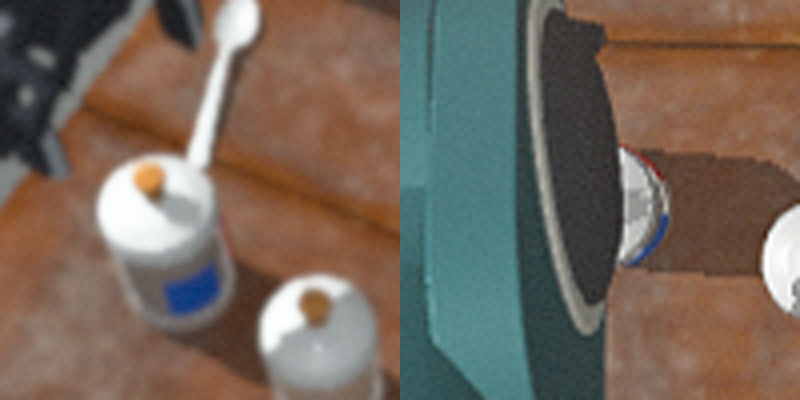

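The scene crop shows the open fingertips, at crop (45,160) and (185,25), above and on either side of the knob's line of sight. The labelled shaker stands as before, with its knob at (150,180). Next I check the alignment numerically.

Run:
```python
from h import *
p=np.array([.5038,.1599,.2354]);y=np.array([.985,-.173,0])
for s in(-1,1):
    q=proj("scene",p+[0,0,-.060]+s*.0425*y); print((q-[190,140])*4)
    q=proj("scene",p+[0,0,-.060]+s*.053*y); print((q-[190,140])*4)
c=np.array([.5045,.158]) # predicted knob top centre & lid
print((proj("scene",[*c,.115])-[190,140])*4,(proj("top",[*c,.115])))
S=cv2.imread("pics/scene0.png");T=cv2.imread("pics/top0.png")
# steel lid circle in top view
g=cv2.cvtColor(T[225:280,215:262],cv2.COLOR_BGR2HSV); m=cv2.inRange(g,(0,0,150),(179,60,255)); n,l,s,cc=cv2.connectedComponentsWithStats(m);i=1+s[1:,4].argmax()
(x,yy),r=cv2.minEnclosingCircle(np.argwhere(l==i)[:,::-1].astype(np.float32)); print(x+215,yy+225,r,plane("top",(x+215,yy+225),.09))
```

```text
[ 54.16315375 162.6923269 ]
[ 38.39550515 178.03486322]
[175.15466413  45.12734186]
[189.32076572  31.38137588]
[144.77099985 173.85230397] [234.61096131 250.01021092]
236.1741065979004 249.78125 16.92159652709961 [0.50528645 0.15896716]
```

```bash
python3 -m pendant '{"dp":[[0,0,0.32],[0,0,0.32],[0,0,0.32],[0,0,0.32],[0,0,0.32],[0,0,0.32],[0,0,0.32],[0,0,0.32],[0,0,0],[0,0,0]],"dr":[[0,0,0],[0,0,0],[0,0,0],[0,0,0],[0,0,0],[0,0,0],[0,0,0],[0,0,0],[0,0,0],[0,0,0]],"claw":[-1,-1,-1,-1,-1,-1,-1,-1,-1,-1]}' 60
python3 -m pendant '{"dp":[[0,0,0],[0,0,0],[0,0,0],[0,0,0],[0,0,0],[0,0,0],[0,0,0],[0,0,0],[0,0,0],[0,0,0]],"dr":[[0,0,0],[0,0,0],[0,0,0],[0,0,0],[0,0,0],[0,0,0],[0,0,0],[0,0,0],[0,0,0],[0,0,0]],"claw":[1,1,1,1,1,1,1,1,1,1]}' 60
```

```text
t: 4.2
tool_pos: [0.5043, 0.16, 0.1724]
eef_rot: [0.764, 0.645, -0.0, 0.0]
force: [-0.6, 1.2, 0.4]
grip_width: 0.0852
grasp_force: 0.0
t: 5.2
tool_pos: [0.5045, 0.1601, 0.1726]
eef_rot: [0.764, 0.645, 0.0, 0.0]
force: [0.4, 0.9, 5.8]
grip_width: 0.0138
grasp_force: 58.6
```

Run:
```python
from h import *
S=imaging.get_image("scene");cv2.imwrite("pics/d.png",cv2.resize(S[150:230,190:290],None,fx=7,fy=7,interpolation=cv2.INTER_CUBIC))
```

```text
(no output)
```

View pics/d.png

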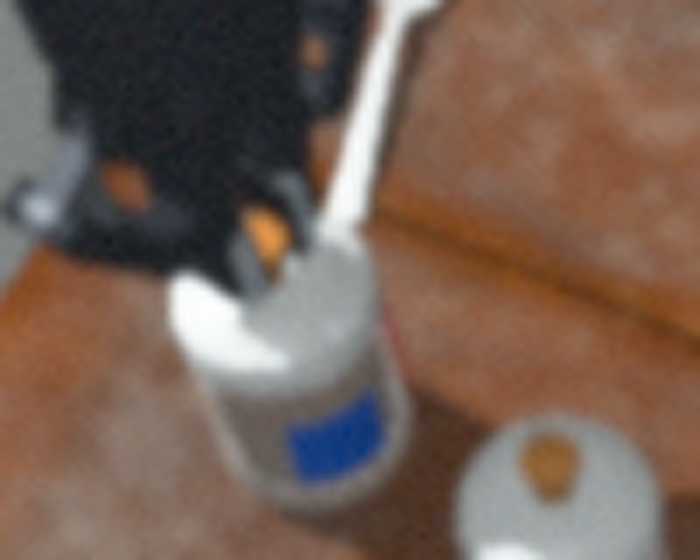

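The knob, at crop (268,240), sits between the two pads and the shaker is upright. The measured width is only 13.8 mm and there is a small upward force, so the pads may be on the rounded upper part of the knob. I'll regrip 3 mm lower.

```bash
python3 -m pendant '{"dp":[[0,0,0],[0,0,0],[0,0,0],[0,0,0.06],[0,0,0.06],[0,0,0],[0,0,0],[0,0,0],[0,0,0],[0,0,0]],"dr":[[0,0,0],[0,0,0],[0,0,0],[0,0,0],[0,0,0],[0,0,0],[0,0,0],[0,0,0],[0,0,0],[0,0,0]],"claw":[0,0,0,0,0,1,1,1,1,1]}' 60
python3 -m pendant '{"dp":[[0,0,0],[0,0,0],[0,0,0],[0,0,0],[0,0,-0.1],[0,0,-0.1],[0,0,-0.1],[0,0,-0.1],[0,0,0],[0,0,0]],"dr":[[0,0,0],[0,0,0],[0,0,0],[0,0,0],[0,0,0],[0,0,0],[0,0,0],[0,0,0],[0,0,0],[0,0,0]],"claw":[1,1,1,1,1,1,1,1,1,1]}' 60
python3 -c "
from h import *
s=env.sense();print(s['q'].round(2),s['force'],s['grip_width'])"
```

```text
t: 6.25
tool_pos: [0.5044, 0.1601, 0.1695]
eef_rot: [0.764, 0.645, 0.0, 0.0]
force: [1.1, 0.2, 1.5]
grip_width: 0.0142
grasp_force: 58.5
t: 7.25
tool_pos: [0.5042, 0.1601, 0.1794]
eef_rot: [0.764, 0.645, 0.0, 0.0]
force: [0.7, 0.1, -2.3]
grip_width: 0.0141
grasp_force: 58.5
[-0.77  0.45  0.5   1.97 -0.3   0.79 -0.27] [ 0.66934454  0.0883016  -2.3453796 ] 0.014059539156151312
```

Lifted and held, with the force equal to the shaker's weight. Next it goes to the holding place, then the yellow turn (47.5° clockwise).

```bash
python3 -m pendant '{"dp":[[0,0,-0.4],[0,0,-0.4],[0,0,-0.4],[-0.61,0.83,-0.126],[-0.61,0.83,-0.126],[-0.61,0.83,-0.126],[-0.61,0.83,-0.126],[-0.61,0.83,-0.126],[-0.61,0.83,-0.126],[-0.61,0.83,-0.126]],"dr":[[0,0,0],[0,0,0],[0,0,0],[0,0,0],[0,0,0],[0,0,0],[0,0,0],[0,0,0],[0,0,0],[0,0,0]],"claw":[1,1,1,1,1,1,1,1,1,1]}' 60
python3 -m pendant '{"dp":[[0,0,0],[0,0,0],[0,0,0],[0,0,0],[0,0,0],[0,0,0],[0,0,0],[0,0,0],[0,0,0],[0,0,0]],"dr":[[0,0,0.05],[0,0,0.05],[0,0,0.05],[0,0,0.05],[0,0,0.05],[0,0,0.05],[0,0,0.05],[0,0,0.046],[0,0,0],[0,0,0]],"claw":[1,1,1,1,1,1,1,1,1,1]}' 60
python3 - <<'E'
from h import *
print(env.sense()['q'].round(2))
S=imaging.get_image("scene");T=imaging.get_image("top");a=cv2.resize(S[90:210,260:380],(400,400),interpolation=cv2.INTER_CUBIC);b=cv2.resize(T[100:220,240:360],(400,400),interpolation=cv2.INTER_CUBIC)
cv2.imwrite("pics/e.png",np.hstack([a,b]))
E
```

```text
t: 8.25
tool_pos: [0.6303, 0.0298, 0.2326]
eef_rot: [0.764, 0.645, 0.0, 0.0]
force: [0.6, 1.3, -2.2]
grip_width: 0.0143
grasp_force: 58.7
t: 9.25
tool_pos: [0.6296, 0.0307, 0.232]
eef_rot: [0.959, 0.284, 0.0, 0.0]
force: [0.1, 0.3, -2.7]
grip_width: 0.0139
grasp_force: 58.7
[-0.61  0.6   0.73  1.68 -0.45  1.03 -0.73]
```

View pics/e.png

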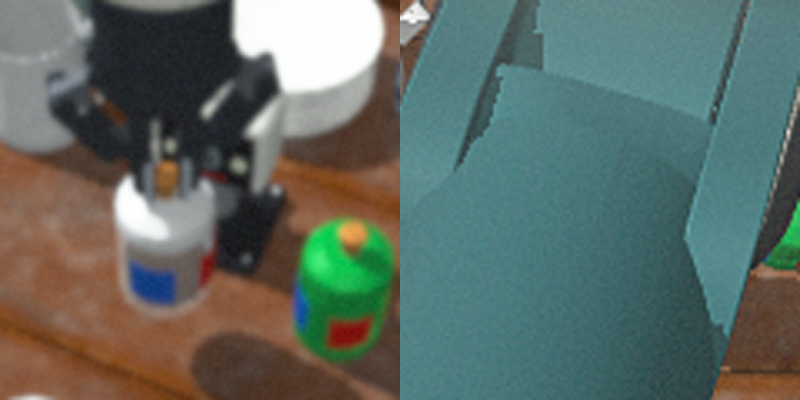

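The left crop shows the shaker hanging upright before the scanner, with the blue label facing away from the window at (152,282) and red at (208,258). In the right crop the arm hides it. Next I check the yaw numerically.

Run:
```python
from h import *
I=cv2.imread("pics/e.png")[:,:280]; H=cv2.cvtColor(I,cv2.COLOR_BGR2HSV)
m=cv2.inRange(H,(100,120,50),(130,255,255)); n,l,s,c=cv2.connectedComponentsWithStats(m);i=1+s[1:,4].argmax();print(s[i],c[i])
f=lambda p:(260+p[0]*.3-.35,90+p[1]*.3-.35)
ctr=np.array([.6296,.0307]); o,d=ray("scene",f(c[i]))
def cyl(p):
    o,d=ray("scene",p); a=d[:2]@d[:2];w=o[:2]-ctr;b=w@d[:2];k=w@w-.031**2;D=b*b-a*k
    t=(-b-np.sqrt(max(D,0)))/a; P=o+t*d; return np.degrees(np.arctan2(*(P[:2]-ctr)[::-1])),P[2]
x,y,w,h,_=s[i]
print(cyl(f(c[i]))); pts=np.argwhere(l==i)[:,::-1]; A=np.array([cyl(f(p)) for p in pts]); print(np.percentile(A,[1,50,99],axis=0))
```

```text
[ 131  265   43   37 1183] [152.69822485 284.16314455]
(np.float64(-168.44358318608937), np.float64(0.10393270715276615))
[[-1.79557874e+02  8.64055468e-02]
 [-1.55335939e+02  1.02529250e-01]
 [ 1.79438463e+02  1.17633537e-01]]
```

Yaw is within about 4° of square. I'll make a small trim and hold yellow, then go to red and blue.

```bash
Z=1
python3 -m pendant '{"dp":[[0,0,0],[0,0,0],[0,0,0],[0,0,0],[0,0,0],[0,0,0],[0,0,0],[0,0,0],[0,0,0],[0,0,0]],"dr":[[0,0,0.025],[0,0,0],[0,0,0],[0,0,0],[0,0,0],[0,0,0],[0,0,0],[0,0,0],[0,0,0],[0,0,0]],"claw":[1,1,1,1,1,1,1,1,1,1]}' 60
python3 -m pendant '{"dp":[[0,0,0],[0,0,0],[0,0,0],[0,0,0],[0,0,0],[0,0,0],[0,0,0],[0,0,0],[0,0,0],[0,0,0]],"dr":[[0,0,-0.065],[0,0,-0.065],[0,0,-0.065],[0,0,-0.065],[0,0,-0.065],[0,0,-0.065],[0,0,-0.065],[0,0,-0.065],[0,0,-0.065],[0,0,-0.065]],"claw":[1,1,1,1,1,1,1,1,1,1]}' 60
python3 -m pendant '{"dp":[[0,0,0],[0,0,0],[0,0,0],[0,0,0],[0,0,0],[0,0,0],[0,0,0],[0,0,0],[0,0,0],[0,0,0]],"dr":[[0,0,-0.05],[0,0,-0.05],[0,0,0],[0,0,0],[0,0,0],[0,0,0],[0,0,0],[0,0,0],[0,0,0],[0,0,0]],"claw":[1,1,1,1,1,1,1,1,1,1]}' 60
python3 -m pendant '{"dp":[[0,0,0],[0,0,0],[0,0,0],[0,0,0],[0,0,0],[0,0,0],[0,0,0],[0,0,0],[0,0,0],[0,0,0]],"dr":[[0,0,0],[0,0,0],[0,0,0],[0,0,0],[0,0,0],[0,0,0],[0,0,0],[0,0,0],[0,0,0],[0,0,0]],"claw":[1,1,1,1,1,1,1,1,1,1]}' 60
python3 - <<'E'
from h import *
print(env.sense()['q'].round(2))
S=imaging.get_image("scene");cv2.imwrite("pics/f.png",cv2.resize(S[90:210,260:380],(400,400),interpolation=cv2.INTER_CUBIC))
E
```

```text
t: 10.35
tool_pos: [0.6296, 0.0305, 0.2315]
eef_rot: [0.966, 0.258, -0.0, 0.0]
force: [0.2, 0.8, -1.5]
grip_width: 0.0143
grasp_force: 58.7
t: 11.35
tool_pos: [0.6296, 0.0304, 0.2315]
eef_rot: [0.587, 0.81, -0.0, 0.0]
force: [-0.5, 0.2, -2.3]
grip_width: 0.0145
grasp_force: 58.7
t: 12.35
tool_pos: [0.6296, 0.0305, 0.2315]
eef_rot: [0.501, 0.865, -0.0, 0.0]
force: [-0.4, -0.2, -1.3]
grip_width: 0.0137
grasp_force: 58.7
t: 13.35
tool_pos: [0.6296, 0.0305, 0.2315]
eef_rot: [0.501, 0.865, -0.0, 0.0]
force: [-0.7, -0.3, -2.3]
grip_width: 0.0142
grasp_force: 58.7
[-0.37  0.52  0.37  1.68 -0.22  0.98  0.6 ]
```

View pics/f.png

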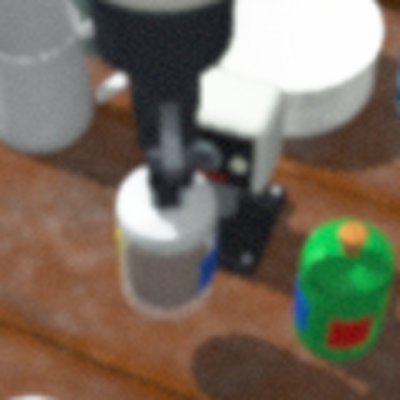

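The bare side faces the camera at (165,270), with blue at the right edge (208,268) and yellow at the left edge (122,245), so red faces the window. Next is blue.

```bash
python3 -m pendant '{"dp":[[0,0,0],[0,0,0],[0,0,0],[0,0,0],[0,0,0],[0,0,0],[0,0,0],[0,0,0],[0,0,0],[0,0,0]],"dr":[[0,0,-0.065],[0,0,-0.065],[0,0,-0.065],[0,0,-0.065],[0,0,-0.065],[0,0,-0.065],[0,0,-0.065],[0,0,-0.065],[0,0,-0.065],[0,0,-0.065]],"claw":[1,1,1,1,1,1,1,1,1,1]}' 60
python3 -m pendant '{"dp":[[0,0,0],[0,0,0],[0,0,0],[0,0,0],[0,0,0],[0,0,0],[0,0,0],[0,0,0],[0,0,0],[0,0,0]],"dr":[[0,0,-0.05],[0,0,-0.05],[0,0,0],[0,0,0],[0,0,0],[0,0,0],[0,0,0],[0,0,0],[0,0,0],[0,0,0]],"claw":[1,1,1,1,1,1,1,1,1,1]}' 60
python3 -m pendant '{"dp":[[0,0,0],[0,0,0],[0,0,0],[0,0,0],[0,0,0],[0,0,0],[0,0,0],[0,0,0],[0,0,0],[0,0,0]],"dr":[[0,0,0],[0,0,0],[0,0,0],[0,0,0],[0,0,0],[0,0,0],[0,0,0],[0,0,0],[0,0,0],[0,0,0]],"claw":[1,1,1,1,1,1,1,1,1,1]}' 60
python3 - <<'E'
from h import *
s=env.sense();print(s['q'].round(2))
S=imaging.get_image("scene");cv2.imwrite("pics/g.png",cv2.resize(S[90:210,260:380],(400,400),interpolation=cv2.INTER_CUBIC))
from scipy.spatial.transform import Rotation as R
print(R.from_quat(s["eef_rot"]).inv().apply(np.array([.506,-.165,s["tool_pos"][2]])-s["tool_pos"])/.025)
E
```

```text
t: 14.4
tool_pos: [0.6296, 0.0304, 0.2315]
eef_rot: [-0.158, 0.987, -0.0, 0.0]
force: [-0.1, -0.9, -1.5]
grip_width: 0.0142
grasp_force: 58.7
t: 15.4
tool_pos: [0.6296, 0.0305, 0.2315]
eef_rot: [-0.257, 0.966, -0.0, -0.0]
force: [-0.1, 0.2, -1.9]
grip_width: 0.0141
grasp_force: 58.7
t: 16.4
tool_pos: [0.6296, 0.0305, 0.2315]
eef_rot: [-0.258, 0.966, -0.0, -0.0]
force: [0.1, 0.1, -1.8]
grip_width: 0.0142
grasp_force: 58.7
[-0.11  0.5   0.02  1.67 -0.01  0.98  2.  ]
[ 8.17987767e+00 -4.32150941e+00  6.97053745e-04]
```

View pics/g.png

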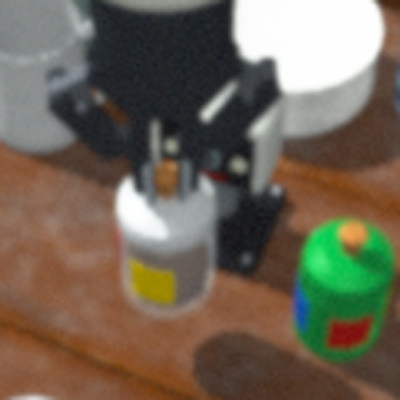

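The yellow label now faces away from the window at (152,283), so blue faces it. Next is the carry to the mat centre.

```bash
python3 -m pendant '{"dp":[[0.68,-0.36,0],[0.68,-0.36,0],[0.68,-0.36,0],[0.68,-0.36,0],[0.68,-0.36,0],[0.68,-0.36,0],[0.68,-0.36,0],[0.68,-0.36,0],[0.68,-0.36,0],[0.68,-0.36,0]],"dr":[[0,0,0],[0,0,0],[0,0,0],[0,0,0],[0,0,0],[0,0,0],[0,0,0],[0,0,0],[0,0,0],[0,0,0]],"claw":[1,1,1,1,1,1,1,1,1,1]}' 60
python3 -m pendant '{"dp":[[0.68,-0.36,0],[0.68,-0.36,0],[0,0,0.25],[0,0,0.25],[0,0,0.25],[0,0,0.25],[0,0,0.25],[0,0,0.25],[0,0,0.25],[0,0,0.25]],"dr":[[0,0,0],[0,0,0],[0,0,0],[0,0,0],[0,0,0],[0,0,0],[0,0,0],[0,0,0],[0,0,0],[0,0,0]],"claw":[1,1,1,1,1,1,1,1,1,1]}' 60
python3 -m pendant '{"dp":[[0,0,0],[0,0,0.03],[0,0,0.03],[0,0,0.03],[0,0,0.03],[0,0,0.03],[0,0,0.03],[0,0,0.03],[0,0,0],[0,0,0]],"dr":[[0,0,0],[0,0,0],[0,0,0],[0,0,0],[0,0,0],[0,0,0],[0,0,0],[0,0,0],[0,0,0],[0,0,0]],"claw":[1,1,1,1,1,1,1,1,1,1]}' 60
```

```text
t: 17.45
tool_pos: [0.5258, -0.1337, 0.2316]
eef_rot: [-0.257, 0.966, -0.0, 0.0]
force: [0.3, 0.5, -2.3]
grip_width: 0.0143
grasp_force: 58.7
t: 18.45
tool_pos: [0.5065, -0.1646, 0.1809]
eef_rot: [-0.258, 0.966, -0.0, -0.0]
force: [0.4, 0.9, -2.2]
grip_width: 0.0142
grasp_force: 58.7
t: 19.45
tool_pos: [0.5064, -0.1647, 0.1762]
eef_rot: [-0.258, 0.966, -0.0, -0.0]
force: [0.0, 0.2, -1.8]
grip_width: 0.0143
grasp_force: 58.7
```

Still hanging free; I'll creep down another 1.5 mm.

```bash
python3 -m pendant '{"dp":[[0,0,0.01],[0,0,0.01],[0,0,0.01],[0,0,0.01],[0,0,0.01],[0,0,0],[0,0,0],[0,0,0],[0,0,0],[0,0,0]],"dr":[[0,0,0],[0,0,0],[0,0,0],[0,0,0],[0,0,0],[0,0,0],[0,0,0],[0,0,0],[0,0,0],[0,0,0]],"claw":[1,1,1,1,1,1,1,1,1,1]}' 60
```

```text
t: 20.45
tool_pos: [0.5067, -0.1647, 0.1754]
eef_rot: [-0.258, 0.966, -0.0, 0.0]
force: [-2.1, 1.7, 6.0]
grip_width: 0.0143
grasp_force: 59.5
```

It's touching the mat with about 8 N. I'll release and rise straight up.

```bash
python3 -m pendant '{"dp":[[0,0,0],[0,0,0],[0,0,0],[0,0,0],[0,0,0],[0,0,0],[0,0,0],[0,0,0],[0,0,-0.2],[0,0,-0.4]],"dr":[[0,0,0],[0,0,0],[0,0,0],[0,0,0],[0,0,0],[0,0,0],[0,0,0],[0,0,0],[0,0,0],[0,0,0]],"claw":[0.6,0.2,-0.2,-0.6,-1,-1,-1,-1,-1,-1]}' 20
python3 -m pendant '{"dp":[[0,0,-0.6],[0,0,-0.6],[0,0,-0.6],[0,0,-0.6],[0,0,-0.6],[0,0,-0.6],[0,0,-0.6],[0,0,-0.6],[0,0,0],[0,0,0]],"dr":[[0,0,0],[0,0,0],[0,0,0],[0,0,0],[0,0,0],[0,0,0],[0,0,0],[0,0,0],[0,0,0],[0,0,0]],"claw":[-1,-1,-1,-1,-1,-1,-1,-1,-1,-1]}' 20
python3 - <<'E'
from h import *
S=imaging.get_image("scene");cv2.imwrite("pics/i.png",cv2.resize(S[150:310,200:440],(720,480),interpolation=cv2.INTER_CUBIC))
E
```

```text
t: 21.45
tool_pos: [0.5061, -0.1646, 0.1901]
eef_rot: [-0.258, 0.966, 0.0, -0.001]
force: [-0.3, 0.6, 0.9]
grip_width: 0.0855
grasp_force: 0.0
t: 22.45
tool_pos: [0.5064, -0.1647, 0.3105]
eef_rot: [-0.258, 0.966, -0.0, 0.0]
force: [0.2, -0.1, -0.5]
grip_width: 0.0853
grasp_force: 0.0
```

View pics/i.png

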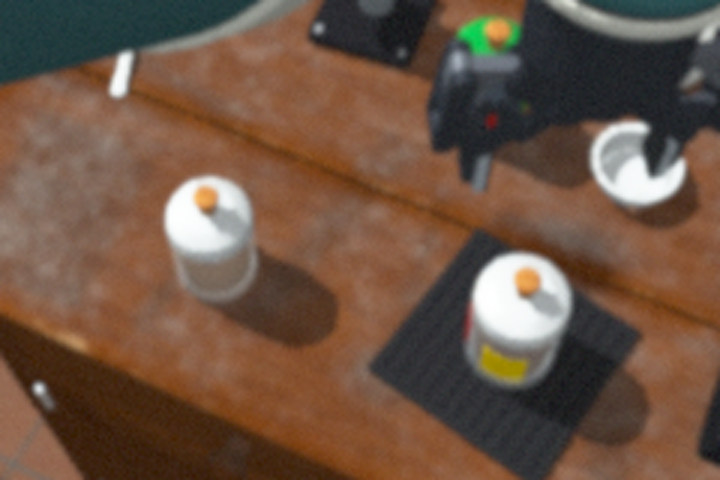

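The labelled shaker stands upright on the middle of the mat, its base at about (508,360). The spice shaker is in place at (212,240) and the gripper is clear above.

```bash
python3 -c "
from bench import env
print(env.finish_job())"
```

```text
the job is handed in; nothing more can be done
None
```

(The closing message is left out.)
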